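Set the stock tags at the jeweller's bench

ROBOT

A 6-joint arm with a two-finger parallel gripper is mounted at the origin on the work surface. World frame = base frame: x ahead of the robot, y to its left, z up, the work surface at z = 0. Lengths are in m, angles in rad, forces in N, time in s.
With the tool pointing down it reaches from about 0.35 to 0.975 m from the base axis. Payload 4.9 kg.
Tool frame: the origin (TCP) lies midway between the tips of the shut fingers; the grasp point (between the pads) lies 19 mm behind it; z points along the fingers, y is the line along which they close (so a half turn about z gives the same grasp; the last joint's range is limited). The gripper opens to 85 mm and grips with 20 to 120 N. Pads are 22 mm wide; open, the fingers measure 114 mm over their backs; the gripper's body (76 mm by 85 mm) begins 54 mm behind the grasp point. The pads swing forward as they close: fully open they stand 13 mm farther back than shut.
Start: joints at [-1.438, 0.053, 1.613, -0, 1.476, -0.119], TCP at [0.156, -0.605, 0.231] pointing down, gripper open.
Joint ranges: [-3.01, 3.01], [-1.01, 2.22], [0.06, 2.58], [-1.02, 4.17], [0.09, 2.62], [-3.14, 3.14]. Speed limits (rad/s): [2.57, 2.57, 3.14, 3.14, 3.14, 3.14].

INTERFACE

Orientations are given as a rotation vector (axis times angle).
In Python, from station import ctrl, optics, job gives the robot as it stands.
- The arm moves only by the shell command python3 -m jog 'ROWS' [OPENING] [FORCE]. ROWS is JSON, a list of rows, each a list of 2 entries, a list of its own where there are three numbers: the shift along the tool's x, y, z in m, then the turn, a rotation vector about the tool's x, y, z in rad. A call has 1 to 5 rows; each row is the pose to reach, as a shift and turn from the pose commanded when the call began, along the tool's axes at that moment; what a row does not reach only later rows make up. A row lasts 1/10 s, in which the tool goes at most 50 mm and 8.59 degrees, less where a joint would pass 70% of its speed; a pose out of reach is approached as far as the arm can. A call with a gripper value outside its range is refused whole. OPENING is the opening, from 0 (shut) to 1 (fully open), set as the call begins (- or left out, the last holds). The fingers move at their own pace and stop on an object; FORCE is the grip in N (left out, the last holds). Time passes only in rows, so rows that repeat a pose let the fingers close. It gives the time, the measured TCP pose, the force, the opening and the grip force at its end, in the units of the state.
- ctrl.get_obs(): the state, without advancing time (a new reading comes with each control period).
- optics.get_image(name): name is "scene" or "side" or "wrist"; returns a dict with "image" (480x640x3 uint8, blue, green, red), "fx", "fy", "cx", "cy" (pixels), "D" ([k1, k2, p1, p2, k3] as OpenCV has them; the pictures are not rectified), "rvec" (rotation vector, rad) and "tvec" (3), from world to camera coordinates, as OpenCV has them; the wrist camera has in their place "mount" (4x4, takes a point from camera to tool coordinates, whose origin is the TCP and whose axes are the flange's). Camera axes: x right, y down, z forward; pixel columns grow to the right and rows downward; lengths in m; the calibration is good to about 2 mm. A picture is of the moment at which its call begins: read the wrist's pose just before it. There is no depth.
- job.finish_job(): hands the job in; it is judged then, once.
The state is a dict: "t": time; "q": joint angles; "dq": joint speeds; "effort": joint torques, N m; "tool_pos": TCP position; "tool_rot": TCP orientation; "contact_force": force on the tool from outside, world axes, zero at the start; "wrist_torque": the same for the moment, N m; "opening": finger opening in m; "grip_force": force on a finger pad.
Only numpy, scipy, OpenCV 4.12 (cv2) and the standard library are available. Lean on these libraries where they do the work, as an engineer would, in place of code of your own. Each camera call takes 0.05 s, during which the arm holds its last target. There are 200 camera calls.

TASK

Set the four hinged brass stock tags on the board so that only the full bins are marked in stock: with a fingertip, push tags over so that each tag in front of a full bin leans towards its bin, raised-ring face up, and each tag in front of a bin that is not full leans away from its bin, raised-bar face up. Some tags may already be right. Pick nothing up, and leave the bins and everything else on the bench and board where they stand.

Things in the scene. Friction and masses are not known exactly. Their poses are not given: they have to be found in the camera images.
- stand_a: Dark wooden block 22 x 62 x 19 mm fixed on the board, carrying brass tag a between 2 steel cheeks 29 mm high. Origin: centre of its underside, 15 mm above the bench. Own x points level to the bin behind it (bin centre 115 mm along x), y along the hinge, z up. Hinge line 25 mm straight above the origin. The four stands stand in a row, 85 mm apart, in any order.
- tag_a (a joint): Lean of brass tag a (plate 3 mm thick, 44 mm wide, 50 mm from hinge line to free edge), rad. 0 upright; +0.65 (stop) tipped towards its bin, raised-ring face up (in stock); -0.65 (stop) tipped away from its bin, raised-bar face up (reorder). Swings freely (35 g, almost no friction, no spring): once past upright it falls to the stop by its own weight.
- stand_b: Dark wooden block 22 x 62 x 19 mm fixed on the board, carrying brass tag b between 2 steel cheeks 29 mm high. Origin: centre of its underside, 15 mm above the bench. Own x points level to the bin behind it (bin centre 115 mm along x), y along the hinge, z up. Hinge line 25 mm straight above the origin. The four stands stand in a row, 85 mm apart, in any order.
- tag_b (a joint): Lean of brass tag b (plate 3 mm thick, 44 mm wide, 50 mm from hinge line to free edge), rad. 0 upright; +0.65 (stop) tipped towards its bin, raised-ring face up (in stock); -0.65 (stop) tipped away from its bin, raised-bar face up (reorder). Swings freely (35 g, almost no friction, no spring): once past upright it falls to the stop by its own weight.
- stand_c: Dark wooden block 22 x 62 x 19 mm fixed on the board, carrying brass tag c between 2 steel cheeks 29 mm high. Origin: centre of its underside, 15 mm above the bench. Own x points level to the bin behind it (bin centre 115 mm along x), y along the hinge, z up. Hinge line 25 mm straight above the origin. The four stands stand in a row, 85 mm apart, in any order.
- tag_c (a joint): Lean of brass tag c (plate 3 mm thick, 44 mm wide, 50 mm from hinge line to free edge), rad. 0 upright; +0.65 (stop) tipped towards its bin, raised-ring face up (in stock); -0.65 (stop) tipped away from its bin, raised-bar face up (reorder). Swings freely (35 g, almost no friction, no spring): once past upright it falls to the stop by its own weight.
- stand_d: Dark wooden block 22 x 62 x 19 mm fixed on the board, carrying brass tag d between 2 steel cheeks 29 mm high. Origin: centre of its underside, 15 mm above the bench. Own x points level to the bin behind it (bin centre 115 mm along x), y along the hinge, z up. Hinge line 25 mm straight above the origin. The four stands stand in a row, 85 mm apart, in any order.
- tag_d (a joint): Lean of brass tag d (plate 3 mm thick, 44 mm wide, 50 mm from hinge line to free edge), rad. 0 upright; +0.65 (stop) tipped towards its bin, raised-ring face up (in stock); -0.65 (stop) tipped away from its bin, raised-bar face up (reorder). Swings freely (35 g, almost no friction, no spring): once past upright it falls to the stop by its own weight.
- bin_discs: Open square aluminium bin, 60 x 60 mm, 40 mm high, 4 mm walls, standing loose on the stock board behind one of the tags (any of the four places). Origin at the centre of its underside. FULL: packed with a file of brass discs, 48 mm across, on edge, which stand up to 53 mm high.
- bin_stacks: Open square aluminium bin, 60 x 60 mm, 40 mm high, 4 mm walls, standing loose on the stock board behind one of the tags (any of the four places). Origin at the centre of its underside. FULL: four stacks of small brass blanks, 23 mm across, up to the rim.
- bin_single: Open square aluminium bin, 60 x 60 mm, 40 mm high, 4 mm walls, standing loose on the stock board behind one of the tags (any of the four places). Origin at the centre of its underside. NOT full: one last small blank lies on its floor.
- bin_bars: Open square aluminium bin, 60 x 60 mm, 40 mm high, 4 mm walls, standing loose on the stock board behind one of the tags (any of the four places). Origin at the centre of its underside. FULL: packed with square brass bar blanks, 49 mm long, up to the rim.
- board: Wooden stock board, 215 x 370 x 15 mm, fixed flat on the bench; origin at the centre of its underside, own x from the tags to the bins, long side along y. The hinge line lies at x = -55 mm, the bins' centres at x = +60 mm.
- ring_blank: Loose steel ring, 22 mm across, 6 mm high, lying on the board between the tags and the bins, midway between two places. Origin: centre of its underside. To be left where it is.
- punch: Loose steel doming punch, 18 mm thick at most, 60 mm tall, standing on the board between the two middle bins. Origin: centre of its underside. To be left where it is.
- bangle_big: Loose steel bangle, 72 mm across, 7 mm high, lying on the bench. Origin: its centre, on the bench. To be left where it is.
- bangle_small: Loose brass bangle, 60 mm across, 6 mm high, lying on the bench in front of the board. Origin: its centre, on the bench. To be left where it is.
- hammer: Loose hammer, 220 mm long, lying on the bench. To be left where it is.
- scraper: Loose hand tool with wooden handle, 170 mm, lying on the bench. To be left where it is.
- bench_block: Loose steel bench block, 70 x 70 x 22 mm. Origin: centre of its underside. To be left where it is.
- jar: Loose amber glass jar, 52 mm across, 65 mm high. Origin: centre of its underside. To be left where it is.
Not all that is in view belongs to the job. What is shaped like the bin_discs but green or purple is not meant. What is shaped like the bin_bars but pink is not meant.

How it is judged:
By the outcome, as a careful person would: the job done as asked, in the order asked, and still so for the second after the job is handed in, with the robot touching nothing.
It also fails if it takes over 54 s, if anything falls off the work surface, if the arm or the gripper's body presses on something with over 40 N, if the wrist force passes 120 N, or if a joint passes its speed limit or range.

## Working session

There is one attempt and no reset: what is moved stays moved. The work goes in short steps, Python scripts to look and compute and a shell command to move; the robot and the scene stay as the last step left them, time stands still between calls to the robot, and variables do not carry over. Pictures are saved under pics/ and viewed, at most 10 in all, crops included, and the job is handed in when it is done.

```bash
ls; mkdir -p pics
python3 - <<'E'
from station import ctrl, optics
import cv2
o=ctrl.get_obs(); print(o['t'],o['tool_pos'],o['tool_rot'],o['opening'])
for n in ('scene','side'):
    d=optics.get_image(n); cv2.imwrite(f'pics/{n}0.png',d['image'])
    print(n,{k:d[k] for k in d if k!='image'})
E
```

```text
pics
0.0 [ 0.15561807 -0.60466064  0.23007154] [-3.11469016e+00 -3.94227949e-01  6.00993139e-05] 0.08549374749271366
scene {'fx': 546.237445744434, 'fy': 546.237445744434, 'cx': 325.92826277684287, 'cy': 230.37441139757794, 'D': array([0.02416079, 0.        , 0.        , 0.        , 0.        ]), 'rvec': array([ 1.20787217,  2.47043524, -0.83825712]), 'tvec': array([ 0.3442758 , -0.30286489,  1.47639088])}
side {'fx': 614.2702220519083, 'fy': 614.2702220519083, 'cx': 312.19836793741354, 'cy': 242.89884237547017, 'D': array([-0.09138759,  0.        ,  0.        ,  0.        ,  0.        ]), 'rvec': array([ 0.9452855 , -2.54448129,  1.00770011]), 'tvec': array([0.38029575, 0.30256992, 1.18978726])}
```

View pics/scene0.png

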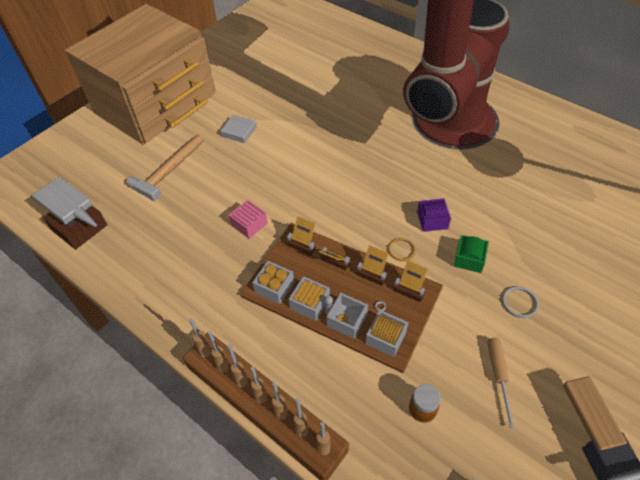

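View pics/side0.png

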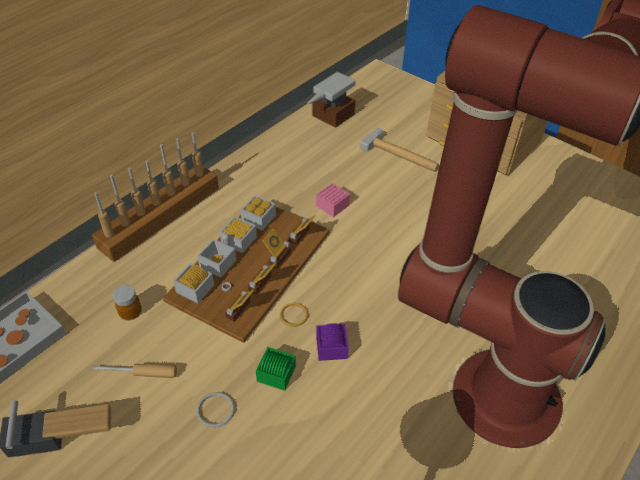

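Scene view: bins from left to right are stacks (272,280), bars (310,297), single (346,313) and discs (386,332). Tags 1, 3 and 4 appear to lean to the robot, and tag 2 to its bin. I'll enlarge both views to check.

Run:
```python
import cv2
a=cv2.imread('pics/scene0.png')[205:375,235:450]; b=cv2.imread('pics/side0.png')[185:345,155:345]
cv2.imwrite('pics/sc.png',cv2.resize(a,None,fx=3.5,fy=3.5,interpolation=2))
cv2.imwrite('pics/sd.png',cv2.resize(b,None,fx=3.7,fy=3.7,interpolation=2))
```

```text
(no output)
```

View pics/sc.png

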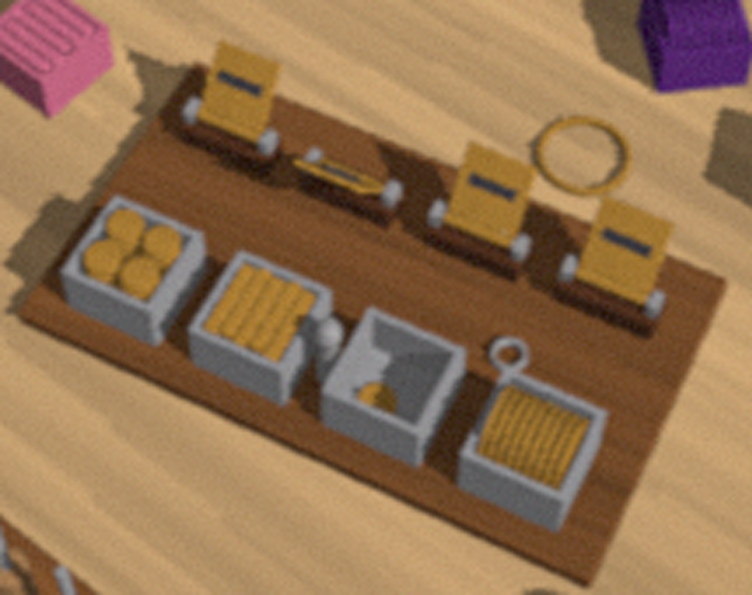

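View pics/sd.png

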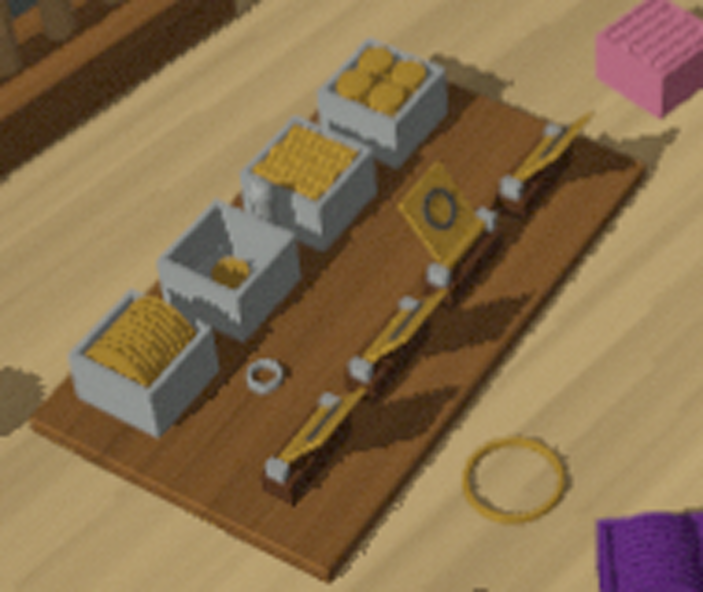

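The crops confirm it. Tags 1 (stacks) and 4 (discs) lean away from their bins, bar face up, and must be flipped. Tag 2 (bars) already shows its ring and tag 3 (single) its bar, so both are right. Next I'll triangulate the cheek tops and board corners.

```bash
cat > h.py <<'E'
import cv2, numpy as np
from station import ctrl, optics
def tri(ds,ps):
    P=[];u=[]
    for d,p in zip(ds,ps):
        K=np.array([[d['fx'],0,d['cx']],[0,d['fy'],d['cy']],[0,0,1]])
        P.append(np.c_[cv2.Rodrigues(d['rvec'])[0],d['tvec']])
        u.append(cv2.undistortPoints(np.array([[p]],float),K,d['D']).reshape(2,1))
    X=cv2.triangulatePoints(P[0],P[1],u[0],u[1]); return (X[:3]/X[3]).ravel()
E
python3 - <<'E'
from h import *
ds=[optics.get_image(n) for n in('scene','side')]
pts={'t1o':((190,108),(552,131)),'t1i':((268,142),(512,187)),'t4i':((568,265),(330,402)),'t4o':((655,302),(277,470)),
'Bdisc':((590,585),(30,425)),'Tdisc':((725,280),(330,578)),'Tst':((198,66),(645,160)),'t3i':((437,213),(409,303)),'t3o':((520,246),(360,370)),'tag1freeo':((217,45),(590,116)),'tag4freei':((608,197),(365,392)),'bangle':((582,152),(515,480)),'ring':((509,352),(266,376))}
R={}
for k,(a,b) in pts.items():
    R[k]=tri(ds,[(235+a[0]/3.5,205+a[1]/3.5),(155+b[0]/3.7,185+b[1]/3.7)]); print(k,R[k].round(4))
# known model: board
x=R['t1o']-R['t4o']; x[2]=0
ey=x/np.linalg.norm(x); ex=np.cross(ey,[0,0,1]); print('ey',ey,'ex',ex,'len',np.linalg.norm(x))
print('yaw ex',np.arctan2(ex[1],ex[0]))
o=ctrl.get_obs(); print(cv2.Rodrigues(o['tool_rot'])[0].round(4))
E
```

```text
t1o [ 0.5923 -0.0753  0.0415]
t1i [ 0.5807 -0.0227  0.0381]
t4i [0.5442 0.1751 0.0412]
t4o [0.5335 0.2283 0.0394]
Bdisc [0.687  0.2874 0.0068]
Tdisc [0.4764 0.2467 0.008 ]
Tst [ 0.547  -0.112   0.0135]
t3i [0.5613 0.0919 0.0415]
t3o [0.5492 0.145  0.0387]
tag1freeo [ 0.5619 -0.0764  0.0736]
tag4freei [0.5121 0.1769 0.0776]
bangle [0.4462 0.1251 0.0023]
ring [0.6012 0.1743 0.0176]
ey [ 0.19039003 -0.98170853  0.        ] ex [-0.98170853 -0.19039003  0.        ] len 0.3092586081714127
yaw ex -2.950033227986483
[[ 9.685e-01  2.491e-01 -2.000e-04]
 [ 2.491e-01 -9.685e-01  1.300e-03]
 [ 1.000e-04 -1.300e-03 -1.000e+00]]
```

Checks: cheek tops come out at z ≈ 40 mm (44 expected), and the span of 309 mm matches 3×85+54. The free edges are about 30 mm on the robot side of the hinge at z ≈ 76 mm. I'll push along the bin direction (0.982, 0.190) with shut fingers, starting with a move over to tag 1.

```bash
python3 -m jog '[[[0.24,-0.218,0],[0,0,0.06]],[[0.24,-0.218,0],[0,0,0.06]],[[0.24,-0.218,0],[0,0,0.06]],[[0.24,-0.218,0],[0,0,0.06]],[[0.24,-0.218,0],[0,0,0.06]]]' 0 20
```

```text
t: 0.7
tool_pos: [0.2937, -0.3946, 0.2311]
tool_rot: [-3.127, -0.3, -0.0]
contact_force: [-0.4, -1.2, 0.3]
opening: 0.0124
grip_force: 0.0
```

```bash
cat > to.py <<'E'
import sys
from h import *
# shift in tool axes to stand at offset (mm along bin dir) from hinge of tag, height z
o=ctrl.get_obs(); R=cv2.Rodrigues(o['tool_rot'])[0]
e=np.array([.9817,.1904,0]); H={'1':(.5865,-.049,0),'4':(.5389,.2017,0)}[sys.argv[1]]
t=np.array(H)+e*float(sys.argv[2])/1e3+[0,0,float(sys.argv[3])]
print(o['t'],o['tool_pos'].round(4),'F',o['contact_force'].round(1),'shift',(R.T@(t-o['tool_pos'])).round(4),'push dir',(R.T@e).round(3))
E
python3 to.py 1 -75 0.2
```

```text
0.7 [ 0.2937 -0.3946  0.2311] F [-0.4 -1.2  0.3] shift [ 0.2781 -0.2836  0.0311] push dir [ 1. -0.  0.]
```

```bash
python3 -m jog '[[[0.22,-0.225,0.03],[0,0,0]],[[0.22,-0.225,0.03],[0,0,0]],[[0.22,-0.225,0.03],[0,0,0]],[[0.22,-0.225,0.03],[0,0,0]],[[0.22,-0.225,0.03],[0,0,0]]]'; python3 -m jog '[[[0,0,0],[0,0,0]],[[0,0,0],[0,0,0]],[[0,0,0],[0,0,0]]]' ; python3 to.py 1 -75 0.065
```

```text
t: 1.2
tool_pos: [0.4306, -0.1866, 0.2075]
tool_rot: [3.127, 0.3, 0.001]
contact_force: [1.3, -1.6, -0.2]
opening: -0.0001
grip_force: 0.0
t: 1.5
tool_pos: [0.4296, -0.1891, 0.2076]
tool_rot: [3.127, 0.3, -0.0]
contact_force: [-0.4, 0.0, 0.2]
opening: -0.0003
grip_force: 0.0
1.5 [ 0.4296 -0.1891  0.2076] F [-0.4  0.   0.2] shift [ 0.1057 -0.1078  0.1425] push dir [ 1.    -0.001 -0.   ]
```

```bash
python3 -m jog '[[[0.035,-0.036,0],[0,0,0]],[[0.07,-0.072,0],[0,0,0]],[[0.106,-0.108,0],[0,0,0]],[[0.106,-0.108,0.04],[0,0,0]],[[0.106,-0.108,0.07],[0,0,0]]]'; python3 -m jog '[[[0,0,0.02],[0,0,0]],[[0,0,0.04],[0,0,0]],[[0,0,0.06],[0,0,0]],[[0,0,0.072],[0,0,0]],[[0,0,0.072],[0,0,0]]]' ; python3 to.py 1 -75 0.065
python3 - <<'E'
from h import *
d=optics.get_image('side')['image'][150:310,205:395]; cv2.imwrite('pics/s2.png',cv2.resize(d,None,fx=3.7,fy=3.7,interpolation=2))
E
```

```text
t: 2.0
tool_pos: [0.5142, -0.0628, 0.1371]
tool_rot: [3.126, 0.3, 0.002]
contact_force: [0.2, -0.7, -1.6]
opening: -0.0001
grip_force: 0.0
t: 2.5
tool_pos: [0.5118, -0.0633, 0.0637]
tool_rot: [-3.126, -0.297, 0.006]
contact_force: [0.2, 1.0, -0.8]
opening: -0.0002
grip_force: 0.0
2.5 [ 0.5118 -0.0633  0.0637] F [ 0.2  1.  -0.8] shift [ 0.001   0.0002 -0.0013] push dir [ 1.    -0.002 -0.003]
```

View pics/s2.png

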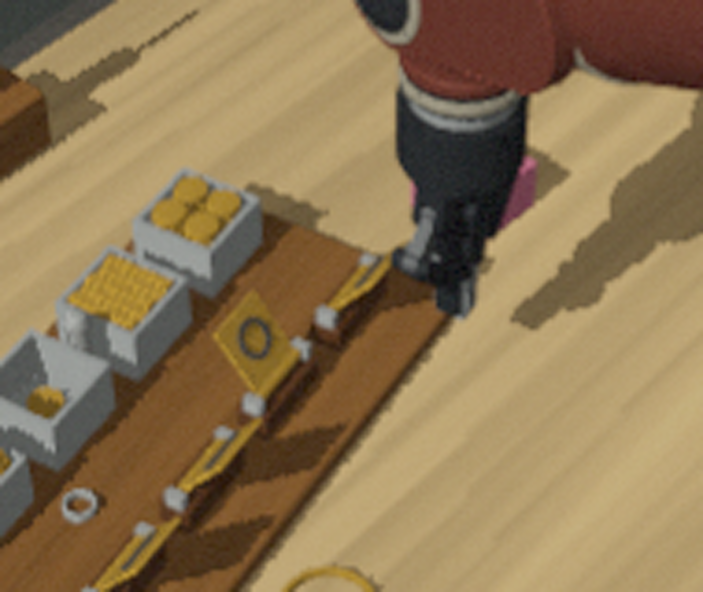

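The fingertips (455,305) stand behind tag 1's free edge. A small body sticks out at (410,260), so before pushing I'll check whether it is the wrist camera and how high it sits.

Run:
```python
from h import *
d=optics.get_image('wrist'); print(d['mount'].round(3)); cv2.imwrite('pics/w.png',d['image'])
s=optics.get_image('side'); R=cv2.Rodrigues(ctrl.get_obs()['tool_rot'])[0]; p=ctrl.get_obs()['tool_pos']
K=np.array([[s['fx'],0,s['cx']],[0,s['fy'],s['cy']],[0,0,1]])
for q in ([0,0,0],d['mount'][:3,3],[.011,.0,0],[0,0,-.073]):
    u=cv2.projectPoints((R@np.array(q)+p)[None],s['rvec'],s['tvec'],K,s['D'])[0].ravel(); print(q,((u-[205,150])*3.7).round())
```

```text
[[-0.001 -0.948 -0.318  0.081]
 [ 1.    -0.001  0.    -0.002]
 [-0.    -0.318  0.948 -0.143]
 [ 0.     0.     0.     1.   ]]
[0, 0, 0] [447. 304.]
[ 0.08106446 -0.00171488 -0.14275915] [330.  85.]
[0.011, 0.0, 0] [432. 297.]
[0, 0, -0.073] [451. 218.]
```

View pics/w.png

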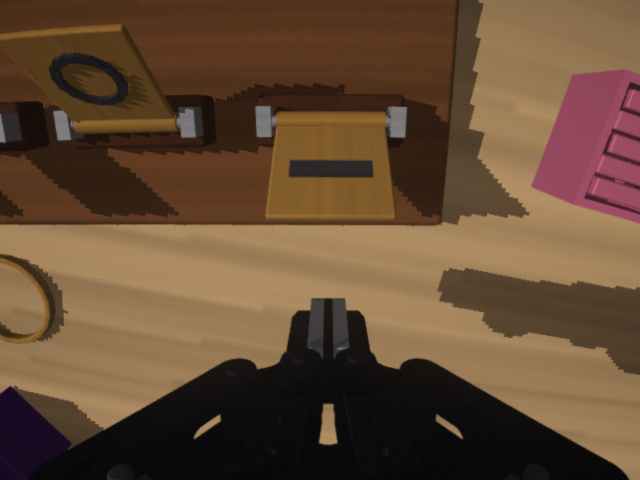

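The protrusions are only the finger linkages, well to the side. The fingertips (328,300) are centred on tag 1 (330), so I'll push it past upright and then retreat.

```bash
python3 -m jog '[[[0.015,0,0],[0,0,0]],[[0.028,0,0],[0,0,0]],[[0.036,0,0],[0,0,0]],[[0.044,0,0],[0,0,0]],[[0.052,0,0],[0,0,0]]]'; python3 -m jog '[[[0.008,0,0],[0,0,0]],[[0.016,0,0],[0,0,0]],[[0.022,0,0],[0,0,0]],[[0.026,0,0],[0,0,0]],[[0.026,0,0],[0,0,0]]]';  python3 to.py 1 -75 0.065; python3 -m jog '[[[-0.015,0,0],[0,0,0]],[[-0.04,0,0],[0,0,0]],[[-0.075,0,0],[0,0,0]],[[-0.075,0,-0.035],[0,0,0]],[[-0.075,0,-0.075],[0,0,0]]]'; python3 to.py 4 -75 0.14
python3 - <<'E'
from h import *
d=optics.get_image('side')['image'][150:350,155:395]; e=optics.get_image('scene')['image'][205:375,235:450]
f=lambda a:cv2.resize(a,(400,340),interpolation=2)
cv2.imwrite('pics/s3.png',np.hstack([f(d),f(e)]))
E
```

```text
t: 3.15
tool_pos: [0.5652, -0.0522, 0.0658]
tool_rot: [3.127, 0.301, 0.0]
contact_force: [-0.4, -0.5, -0.4]
opening: 0.0001
grip_force: 0.0
t: 3.65
tool_pos: [0.5904, -0.0473, 0.0656]
tool_rot: [3.127, 0.301, 0.0]
contact_force: [-0.4, -0.4, 0.3]
opening: 0.0
grip_force: 0.0
3.65 [ 0.5904 -0.0473  0.0656] F [-0.4 -0.4  0.3] shift [-0.0791  0.0008  0.0006] push dir [1. 0. 0.]
t: 4.15
tool_pos: [0.5123, -0.0611, 0.1376]
tool_rot: [-3.125, -0.299, 0.012]
contact_force: [1.3, -0.2, 0.9]
opening: 0.0001
grip_force: 0.0
4.15 [ 0.5123 -0.0611  0.1376] F [ 1.3 -0.2  0.9] shift [ 0.001  -0.2529 -0.0015] push dir [ 1.    -0.001 -0.007]
```

View pics/s3.png

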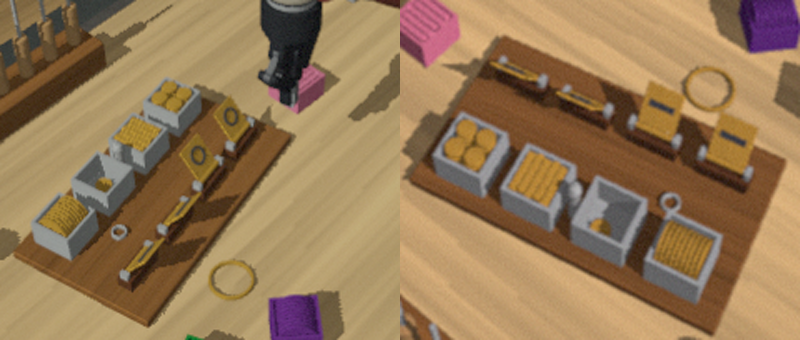

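Tag 1 now shows its ring (side half at 232,118), and nothing else has moved. Now tag 4.

```bash
python3 -m jog '[[[0,-0.05,0],[0,0,0]],[[0,-0.1,0],[0,0,0]],[[0,-0.15,0],[0,0,0]],[[0,-0.2,0],[0,0,0]],[[0,-0.24,0],[0,0,0]]]'; python3 -m jog '[[[0,-0.012,0],[0,0,0]],[[0,-0.012,0.03],[0,0,0]],[[0,-0.012,0.06],[0,0,0]],[[0,-0.012,0.074],[0,0,0]],[[0,-0.012,0.074],[0,0,0]]]'; python3 -m jog '[[[0,0,0],[0,0,0]],[[0,0,0],[0,0,0]]]'; python3 to.py 4 -75 0.065
```

```text
t: 4.75
tool_pos: [0.4695, 0.176, 0.1403]
tool_rot: [-3.127, -0.302, 0.0]
contact_force: [0.6, 0.6, -0.1]
opening: 0.0003
grip_force: 0.0
t: 5.25
tool_pos: [0.4663, 0.1846, 0.0638]
tool_rot: [3.126, 0.3, -0.009]
contact_force: [0.1, -0.5, 0.7]
opening: 0.0002
grip_force: 0.0
t: 5.45
tool_pos: [0.4697, 0.1856, 0.0683]
tool_rot: [-3.127, -0.3, -0.005]
contact_force: [0.2, 0.0, 1.3]
opening: -0.0
grip_force: 0.0
5.45 [0.4697 0.1856 0.0683] F [0.2 0.  1.3] shift [-0.0041 -0.0026  0.0033] push dir [ 1.    -0.     0.003]
```

```bash
python3 -m jog '[[[0.013,-0.002,0],[0,0,0]],[[0.026,-0.002,0],[0,0,0]],[[0.034,-0.002,0],[0,0,0]],[[0.042,-0.002,0],[0,0,0]],[[0.05,-0.002,0],[0,0,0]]]'; python3 -m jog '[[[0.008,0,0],[0,0,0]],[[0.016,0,0],[0,0,0]],[[0.022,0,0],[0,0,0]],[[0.026,0,0],[0,0,0]],[[0.026,0,0],[0,0,0]]]';  python3 to.py 4 -75 0.065; python3 -m jog '[[[-0.015,0,0],[0,0,0]],[[-0.04,0,0],[0,0,0]],[[-0.075,0,0],[0,0,0]],[[-0.075,0,-0.035],[0,0,0]],[[-0.075,0,-0.085],[0,0,0]]]'; python3 -m jog '[[[0,0,-0.05],[0,0,0]],[[0,0,-0.05],[0,0,0]],[[0,0,-0.05],[0,0,0]],[[0,0,-0.05],[0,0,0]],[[0,0,-0.05],[0,0,0]]]'
python3 - <<'E'
from h import *
d=optics.get_image('side')['image'][150:350,155:395]; e=optics.get_image('scene')['image'][205:375,235:450]
f=lambda a:cv2.resize(a,(400,340),interpolation=2)
cv2.imwrite('pics/s4.png',np.hstack([f(d),f(e)]))
E
```

```text
t: 5.95
tool_pos: [0.5178, 0.1972, 0.0672]
tool_rot: [-3.127, -0.301, -0.001]
contact_force: [-0.5, 0.3, 0.7]
opening: -0.0
grip_force: 0.0
t: 6.45
tool_pos: [0.543, 0.2021, 0.0666]
tool_rot: [3.127, 0.301, 0.0]
contact_force: [-0.0, -0.9, 0.1]
opening: 0.0002
grip_force: 0.0
6.45 [0.543  0.2021 0.0666] F [-0.  -0.9  0.1] shift [-0.0791 -0.0004  0.0016] push dir [1. 0. 0.]
t: 6.95
tool_pos: [0.4637, 0.1867, 0.147]
tool_rot: [3.126, 0.301, -0.017]
contact_force: [2.4, -0.1, 0.4]
opening: 0.0002
grip_force: 0.0
t: 7.45
tool_pos: [0.4677, 0.1875, 0.1992]
tool_rot: [3.127, 0.301, -0.006]
contact_force: [0.5, -0.5, -0.5]
opening: -0.0001
grip_force: 0.0
```

View pics/s4.png

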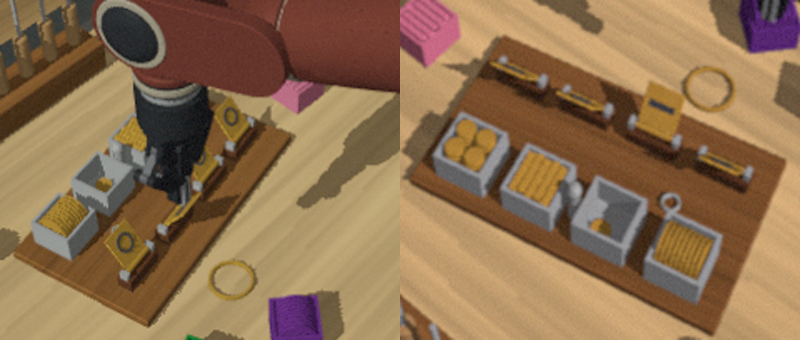

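Tags 1, 2 and 4 show their rings, tag 3 (690,105 in the right half) shows its bar, and the bins, ring and punch have not moved. The robot is clear, so I'm handing the job in.

```bash
python3 -c "from station import job; print(job.finish_job())"
```

```text
the job is handed in; nothing more can be done
None
```

The job is handed in: I pushed over the tags in front of the stacks and discs bins, so those two and the bars tag (already right) lean to their bins ring up, and the tag at the single-blank bin (also already right) leans away bar up.

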